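Change the house water over from the mains to the tank

ROBOT

A 6-joint arm with a two-finger parallel gripper is mounted at the origin on the work surface. World frame = base frame: x ahead of the robot, y to its left, z up, the work surface at z = 0. Lengths are in mm, angles in degrees, forces in N, time in s.
With the tool pointing down it reaches from about 300 to 850 mm from the base axis. Payload 4.2 kg.
Tool frame: the origin (TCP) lies midway between the tips of the shut fingers; the grasp point (between the pads) lies 19 mm behind it (env.grasp_offset is the distance from the TCP to the grasp point, in mm); z points along the fingers, y is the line along which they close (so a half turn about z gives the same grasp; the last joint's range is limited). The gripper opens to 91 mm and grips with 3 to 60 N. Pads are 32 mm wide; open, the fingers measure 118 mm over their backs; the gripper's body (76 mm by 178 mm) begins 60 mm behind the grasp point.
Start: joints at [67.38, 18.312, 89.639, -0, 72.044, -1.146], TCP at [210.503, 535.1, 213.976] pointing down, gripper open.
Joint ranges: [-177.97, 177.97], [-48.28, 115.42], [12.27, 149.76], [-77.06, 257.06], [2.81, 150.46], [-146.56, 146.56]. Speed limits (degrees/s): [147.25, 147.25, 180, 180, 180, 180].

INTERFACE

Orientations are given as [roll, pitch, yaw] about the fixed x, y, z axes, in that order (R = Rz(yaw) Ry(pitch) Rx(roll)).
In Python, from workcell import env, optics gives the robot as it stands. The module is installed in compiled form; this text tells all that it offers.
- The arm moves only by the tool send_rows, never from a script. Its argument "targets" is a list that holds one entry, the list of rows, each a list of 7 numbers: the turn, a rotation vector about the world's x, y, z scaled (see below), then the shift along the world's x, y, z scaled (see below), then the closure, from -1 (fully open) to 1 (shut). In form: [[[rx, ry, rz, x, y, z, gripper], ...]]. A call has 1 to 12 rows; each row shifts and turns the commanded pose from where the row before left it; what a row does not reach is not made up. The controller multiplies each number of a shift by 0.2 m and each number of a turn by pi/2 rad. A row lasts 1/10 s, in which the tool goes at most 50 mm and 8.59 degrees, less where a joint would pass 70% of its speed; a pose out of reach is approached as far as the arm can. A call with a number of a shift or a turn outside -1 to 1 is refused whole. A call with a gripper value outside its range is refused whole. The fingers move at their own pace and stop on an object; "grip_force" is the grip in N (left out, the last holds). Time passes only in rows, so rows that do not move let the fingers close. It gives the time, the measured TCP pose, the force, the opening and the grip force at its end, in the units of the state.
- env.state(): the state, without advancing time (a new reading comes with each control period).
- optics.grab_frame(name): name is "side" or "top" or "wrist"; returns (picture, depth): 400x640x3 uint8, red, green, blue; 400x640 float32, mm along the optical axis (not along the pixel's ray), 0 where there is no reading.
- optics.camera_info(name): a dict with "camera_matrix" (3x3 intrinsics, pixels), "R" (3x3) and "t" (3): a world point X has camera coordinates R X + t; the wrist camera has in their place "mount" (4x4, takes a point from camera to tool coordinates, whose origin is the TCP and whose axes are the flange's). Camera axes: x right, y down, z forward; pixel columns grow to the right and rows downward; lengths in mm; the calibration is good to about 2 mm. The wrist camera is an equidistant fisheye: a pixel r from the principal point sees the ray r / f radians off the axis. A picture is of the moment at which its call begins: read the wrist's pose just before it. camera_info takes no time and is no camera call.
- env.job_done(): hands the job in; it is judged then, once.
Trained networks look in the newest picture that a camera, given by its name, has taken for a name from the list of things; names that differ only in an ending like _2 or _b are one class to them, and where a whole thing is asked for, a point or a joint stands for the part that bears it (a point fixed in the world has none). Each returns a list of dicts, best first, with "conf" (0 to 1); they miss things now and then, are a little off and sometimes report something else, mostly with a low value. They report only what shows in the picture. A call takes as long as a camera call.
- optics.silhouettes(camera, name): "mask" (400x640 bool, what is visible of it) and "at" ([column, row] in pixels, amid what is visible of it).
- optics.place_of(camera, name): "at" ([column, row] in pixels: a listed point, or the origin of a listed thing).
The state is a dict: "time_s": time; "qpos": joint angles; "qvel": joint speeds; "effort": joint torques, N m; "ee_pos": TCP position; "ee_rot": TCP orientation; "force": force on the tool from outside, world axes, zero at the start; "torque": the same for the moment, N m; "gripper_width": finger opening in mm; "gripper_force": force on a finger pad.
Only numpy, scipy, OpenCV 4.12 (cv2) and the standard library are available. Lean on these libraries where they do the work, as an engineer would, in place of code of your own. Each camera call takes 0.05 s, during which the arm holds its last target. There are 200 camera calls.

TASK

The municipal water is about to go off, so change the house over to the tank: with a fingertip push the lever of the valve on the branch with the round water meter a quarter turn until it is fully shut, square across its pipe, and only then push the lever of the valve on the other branch fully open, in line with its pipe. Push the levers gently from the side up to their stops and do not take them between the fingers. Leave all the loose things where they are.

Things in the scene. Friction and masses are not known exactly. Their poses are not given: they have to be found in the camera images.
- header: copper outlet pipe to the house, 230 mm long along its y (all sizes here in mm), 22 in diameter, axis 85 above the surface, with a tee at its middle that drops to the surface. Origin on the surface under its middle; the two branches run from its ends along its +x, away from the robot, 230 apart. Fixed
- mains_branch: municipal branch: copper pipe along its x, axis 85 high, with a brass ball valve at the origin and, 140 along +x, a round water meter 90 in diameter with a glass-covered white dial on top (132 high); the pipe drops at x = 235. Origin on the surface under the valve's stem. Left or right branch. Fixed
- tank_branch: tank branch: same pipe and ball valve, but no meter: a brass non-return valve and a Y-shaped strainer instead (each about 40 wide, top 105 high). Origin on the surface under the valve's stem. On the other side from the mains branch. Fixed
- mains_lever (a joint): mains valve's lever, upright hinge, rad: 0 = fully open (lever in line with its pipe, pointing along its branch's -x, to the header); 1.571 = fully shut (square to the pipe, along its branch's +y). Grows clockwise seen from above; hard stops at 0 and 1.571. Starts open, 0 to 0.25. Dry friction 0.4 N m (5 N at mid-sleeve), no spring: stays where left
- mains_lever_grip (a point): middle of the black sleeve on the mains lever, 80 from the stem axis, 137 above the surface; sleeve 72 long (33 to 105 from the stem), 18 wide, 10 thick. Axes turn with the lever: -x points from the stem out along it, z up. Below the sleeve, header and fittings reach 100 above the surface (121 at the stem), so a fingertip can go 15 below the sleeve's underside
- mains_lever_stem (a point): point on the stem axis of the mains valve, 137 above the surface, level with the middle of the sleeve; the lever turns about the upright line through it
- tank_lever (a joint): tank valve's lever, upright hinge, rad: 0 = fully open (lever in line with its pipe, pointing along its branch's -x, to the header); 1.571 = fully shut (square to the pipe, along its branch's +y). Grows clockwise seen from above; hard stops at 0 and 1.571. Starts shut, 1.32 to 1.57. Dry friction 0.4 N m (5 N at mid-sleeve), no spring: stays where left
- tank_lever_grip (a point): middle of the black sleeve on the tank lever, 80 from the stem axis, 137 above the surface; sleeve 72 long (33 to 105 from the stem), 18 wide, 10 thick. Axes turn with the lever: -x points from the stem out along it, z up. Below the sleeve, header and fittings reach 100 above the surface (121 at the stem), so a fingertip can go 15 below the sleeve's underside
- tank_lever_stem (a point): point on the stem axis of the tank valve, 137 above the surface, level with the middle of the sleeve; the lever turns about the upright line through it
- tile: grey ceramic tile, 200 x 200 x 9, lying flat, off to the left; loose; origin at the centre of its underside; leave alone
- wheel_spanner: chrome L-shaped wheel spanner, 320 long, lying flat, off to the right; loose; origin at the centre of its underside (middle of the long arm); leave alone
- scrub_pad: green hard-silicone scrub pad, 90 x 60 x 18, lying between the two branches; loose; origin at the centre of its underside; leave alone
- spray_bottle: empty clear spray bottle, 76 in diameter, 231 tall, upright, off to the left; loose; origin at the centre of its underside; leave alone
- thread_tape: white roll of thread tape, 52 in diameter, 14 tall, lying between the two valves; loose; origin at the centre of its underside; leave alone
- spare_nipple: brass hexagon nipple, 34 wide, 42 tall, upright, between the far ends of the branches; loose; origin at the centre of its underside; leave alone
- ring_wrench: steel wrench, 190 long, lying flat between the robot and the header; loose; origin at the centre of its underside; leave alone
- paste_tin: tin of jointing paste, 72 in diameter, about 85 tall, upright, off to the right; loose; origin at the centre of its underside; leave alone

How it is judged (in metres and radians):
On the way, in this order (a step that is already met when the one before it is completed fails the run):
1. the mains valve is fully shut while the tank valve is still shut (value of joint mains_lever above 1.46 rad and value of joint tank_lever above 1.15 rad), for 0.2 s.
2. then the tank valve is fully open, the mains valve still shut (value of joint tank_lever below 0.11 rad and value of joint mains_lever above 1.46 rad), for 0.2 s.
At the end, for the whole second after the job is handed in: mains lever within 0.11 rad (6 degrees) of fully shut and tank lever within 0.11 rad of fully open, both left so (all of step 2); the robot touches nothing.
It fails at once if the tank valve is opened while the mains valve is not yet shut (tank lever below 1.15 rad with the mains lever below 1.40 rad) (value of joint tank_lever below 1.15 rad and value of joint mains_lever below 1.4 rad).
It fails at once if a lever is taken between the two fingers instead of being pushed (gripper's centre within 5 mm of the lever's midline with the fingertips down on both sides of it) ((x of the grasp point in the frame of mains_lever_grip between -0.045 and 0.05 m and y of the grasp point in the frame of mains_lever_grip between -0.005 and 0.005 m and z of the grasp point in the frame of mains_lever_grip below 0.016 m) or (x of the grasp point in the frame of tank_lever_grip between -0.045 and 0.05 m and y of the grasp point in the frame of tank_lever_grip between -0.005 and 0.005 m and z of the grasp point in the frame of tank_lever_grip below 0.016 m)).
It fails at once if a branch with its valve and lever is pushed with more than 60 N (contact force between the fingers and mains_branch above 60 N or contact force between the fingers and tank_branch above 60 N).
It fails at once if a loose thing that should be left alone is lifted, carried or moved by more than 20 mm (distance of any of tile, wheel_spanner, scrub_pad, spray_bottle, thread_tape, spare_nipple, ring_wrench, paste_tin from where it was at the start of the episode above 0.02 m).
It also fails if it takes over 56 s, if anything falls off the work surface, if the arm or the gripper's body presses on something with over 40 N, if the wrist force passes 120 N, or if a joint passes its speed limit or range.

## Working session

There is one attempt and no reset: what is moved stays moved. The work goes in short steps, Python scripts to look and compute and a tool call to move; the robot and the scene stay as the last step left them, time stands still between calls to the robot, and variables do not carry over. Pictures are saved under pics/ and viewed, at most 10 in all, crops included, and the job is handed in when it is done.

Besides the shell and the picture viewer there is one more tool, called as name([rows], argument=value, ...), one row to a line, values as JSON. send_rows: Moves the arm, as the interface text tells. Its arguments: {"type":"object","properties":{"targets":{"type":"array"},"grip_force":{"type":"number"}},"required":["targets"]}

```bash
mkdir -p pics; cat > h.py <<'E'
import numpy as np, cv2
from workcell import env, optics
def back(cam,uv,z):
    i=optics.camera_info(cam);K=np.array(i["camera_matrix"]);R=np.array(i["R"]);t=np.array(i["t"])
    d=R.T@np.linalg.inv(K)@np.array([uv[0],uv[1],1.]);c=-R.T@t
    return c+d*(z-c[2])/d[2]
E
python3 - <<'E'
from h import *
ims=[]
for c in ("top","side"):
    p,d=optics.grab_frame(c);cv2.imwrite(f"pics/{c}.png",p[:,:,::-1])
    for n,z in [("mains_lever_grip",137),("mains_lever_stem",137),("tank_lever_grip",137),("tank_lever_stem",137),("mains_branch",0),("tank_branch",0),("header",0)]:
        for r in optics.place_of(c,n)[:2]: print(c,n,np.round(r["at"]),round(r["conf"],2),back(c,r["at"],z).round(1))
s=env.state();print(s["time_s"],s["ee_pos"],s["ee_rot"],s["gripper_width"],s["force"])
E
```

```text
top mains_lever_grip [340. 226.] 0.69 [489.8 -60.7 137. ]
top mains_lever_grip [194. 245.] 0.35 [428.6 356.8 137. ]
top mains_lever_stem [344. 201.] 0.55 [563.5 -72.1 137. ]
top tank_lever_grip [238. 187.] 0.77 [599.2 238.1 137. ]
top tank_lever_stem [266. 188.] 0.51 [600.1 156.4 137. ]
top mains_branch [342. 207.] 0.88 [566.  -71.7   0. ]
top tank_branch [272. 193.] 0.58 [608.3 156.4   0. ]
top header [304. 225.] 0.92 [504.3  50.3   0. ]
top header [441. 169.] 0.42 [ 694.5 -392.2    0. ]
side mains_lever_grip [361. 195.] 0.64 [493.3 -52.7 137. ]
side mains_lever_stem [334. 184.] 0.51 [567.4 -73.9 137. ]
side tank_lever_grip [282. 273.] 0.7 [601.4 232.1 137. ]
side tank_lever_grip [317. 254.] 0.7 [545.3 160.9 137. ]
side tank_lever_stem [296. 247.] 0.54 [596.3 153.7 137. ]
side mains_branch [332. 220.] 0.78 [568.1 -81.9   0. ]
side mains_branch [322. 149.] 0.74 [ 677.7 -381.7    0. ]
side tank_branch [290. 284.] 0.62 [611.  156.3  -0. ]
side header [322. 149.] 0.73 [ 677.  -378.1    0. ]
0.8 [210.50316662 535.09743458 213.98527434] [1.79995053e+02 8.37755114e-04 1.58527315e+02] 91.25368202592772 [0.1369499  0.42393355 0.43078489]
```

View pics/top.png

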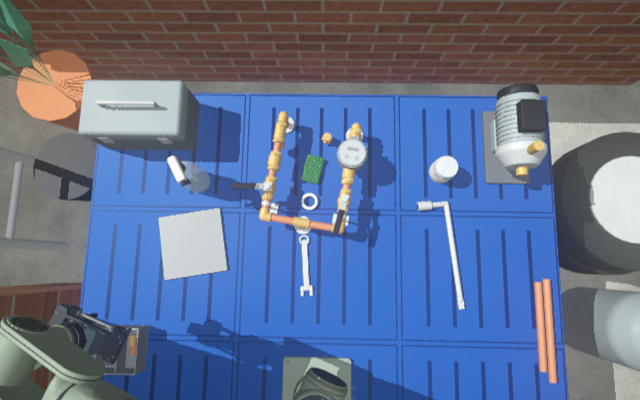

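View pics/side.png

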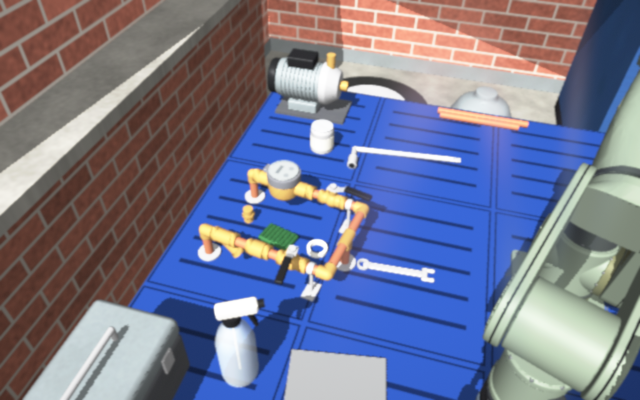

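The top picture shows the mains branch on the right, with its meter at (350,152) and its lever towards the robot at (340,226). The tank branch is on the left, with its lever pointing outward at (238,187). The side picture agrees. I'll fly over towards the mains lever with the gripper shut, then look again with the wrist camera.

send_rows([
  [[0,0,0.012,0.04,-0.1,0.03,1],[0,0,0.012,0.08,-0.2,0.03,1],[0,0,0.012,0.08,-0.2,0.03,1],[0,0,0.012,0.08,-0.2,0.03,1],[0,0,0.012,0.08,-0.2,0.03,1],[0,0,0.012,0.08,-0.2,0.03,1],[0,0,0.012,0.08,-0.2,0.03,1],[0,0,0.012,0.08,-0.2,0.03,1],[0,0,0.012,0.08,-0.2,0,1],[0,0,0.012,0.08,-0.2,0,1],[0,0,0.012,0.08,-0.2,0,1],[0,0,0.012,0.08,-0.2,0,1]],
], grip_force=20)

```text
time_s: 2.0
ee_pos: [394.8, 73.4, 262.3]
ee_rot: [180.0, 0.1, 171.5]
force: [1.0, 0.1, -0.5]
gripper_width: 0.6
gripper_force: 0.0
```

send_rows([
  [[0,0,0,0.08,-0.2,0,1],[0,0,0,0.08,-0.2,0,1],[0,0,0,0.08,-0.2,0,1],[0,0,0,0.08,-0.2,0,1],[0,0,0,0.04,-0.1,0,1],[0,0,0,0,0,0,1],[0,0,0,0,0,0,1]],
])

```text
time_s: 2.7
ee_pos: [466.1, -104.7, 261.7]
ee_rot: [180.0, -0.1, 171.4]
force: [-0.1, 1.1, -0.5]
gripper_width: 0.5
gripper_force: 0.0
```

```bash
cat >> h.py <<'E'
from scipy.spatial.transform import Rotation as Ro
def wback(uv,z,s):
    i=optics.camera_info("wrist");K=np.array(i["camera_matrix"]);M=np.array(i["mount"])
    v=np.array([(uv[0]-K[0,2])/K[0,0],(uv[1]-K[1,2])/K[1,1]]);r=np.hypot(*v)
    d=np.append(v/r*np.sin(r),np.cos(r)) if r>1e-9 else np.array([0,0,1.])
    Rw=Ro.from_euler("xyz",s["ee_rot"],degrees=True).as_matrix()
    o=Rw@M[:3,3]+s["ee_pos"];d=Rw@M[:3,:3]@d
    return o+d*(z-o[2])/d[2]
def wlook(fn):
    s=env.state();p,d=optics.grab_frame("wrist");cv2.imwrite(f"pics/{fn}.png",p[:,:,::-1])
    for n in ("mains_lever_grip","mains_lever_stem","tank_lever_grip","tank_lever_stem"):
        for r in optics.place_of("wrist",n)[:2]: print(n,np.round(r["at"]),round(r["conf"],2),wback(r["at"],137,s).round(1))
    print(s["time_s"],s["ee_pos"].round(1),s["ee_rot"].round(1),s["gripper_width"],s["force"].round(1))
E
python3 - <<'E'
from h import *
wlook("w1")
optics.grab_frame("top")
for r in optics.place_of("top","spray_bottle")[:1]: print(back("top",r["at"],0))
for n in ("mains_lever_grip","mains_lever_stem","tank_lever_grip","tank_lever_stem"):
  for r in optics.place_of("top",n)[:2]: print(n,round(r["conf"],2),back("top",r["at"],137).round(1))
E
```

```text
mains_lever_stem [407. 294.] 0.36 [597.2 -18.2 137. ]
tank_lever_grip [568. 255.] 0.44 [601.  230.8 137. ]
tank_lever_stem [369. 213.] 0.2 [491.9 -54.4 137. ]
2.7 [ 466.1 -104.7  261.7] [ 1.800e+02 -1.000e-01  1.714e+02] 0.4698592551611827 [-0.1  1.1 -0.5]
[647.43158805 408.46528715   0.        ]
mains_lever_grip 0.75 [490.6  46.7 137. ]
mains_lever_grip 0.38 [543.9 -69.1 137. ]
mains_lever_stem 0.45 [565.3 -71.8 137. ]
tank_lever_grip 0.76 [608.6 242.3 137. ]
tank_lever_stem 0.71 [613.7 160.8 137. ]
tank_lever_stem 0.22 [429.4 359.1 137. ]
```

View pics/w1.png

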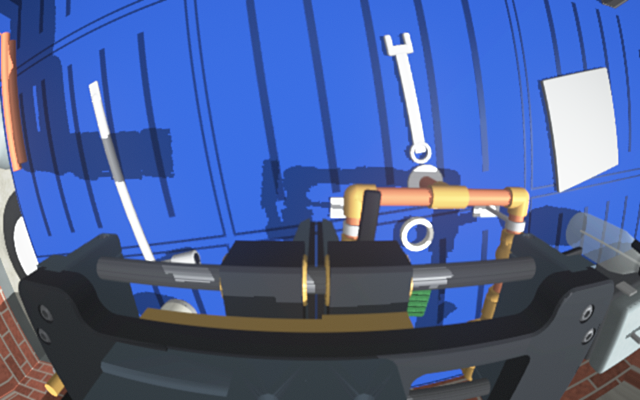

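The wrist picture shows the mains lever's black sleeve from (371,192) to about (364,245), the header along row 197, and the shut fingertips at (312,230). The lever lies to the right of the fingers in the image, i.e. on their +y side. I'll measure these points.

```bash
python3 - <<'E'
from h import *
s=env.state()
for n,uv,z in [("tipend",(372,191),142),("sleeve L",(364,215),142),("sleeve R",(379,215),142),("sleeve low",(366,242),142),("elbowL",(353,197),85),("elbowR",(520,198),85)]: print(n,wback(uv,z,s).round(1))
p=cv2.imread("pics/w1.png");cv2.imwrite("pics/w1c.png",cv2.resize(p[160:290,270:430],None,fx=4.5,fy=4.5,interpolation=cv2.INTER_CUBIC))
t=cv2.imread("pics/top.png");cv2.imwrite("pics/tc.png",cv2.resize(t[140:245,220:370],None,fx=5,fy=5,interpolation=cv2.INTER_CUBIC))
E
```

```text
tipend [468.3 -50.2 142. ]
sleeve L [491.7 -60.7 142. ]
sleeve R [494.  -45.5 142. ]
sleeve low [521.1 -61.5 142. ]
elbowL [487.1 -64.6  85. ]
elbowR [522.4 168.9  85. ]
```

View pics/tc.png

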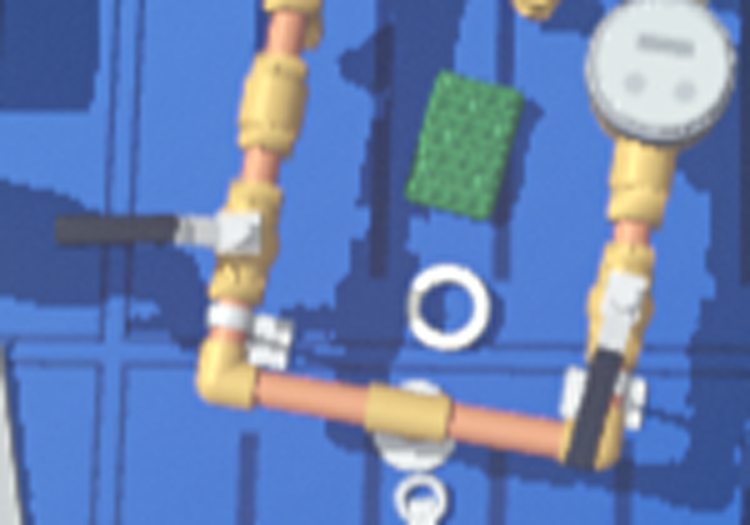

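View pics/w1c.png

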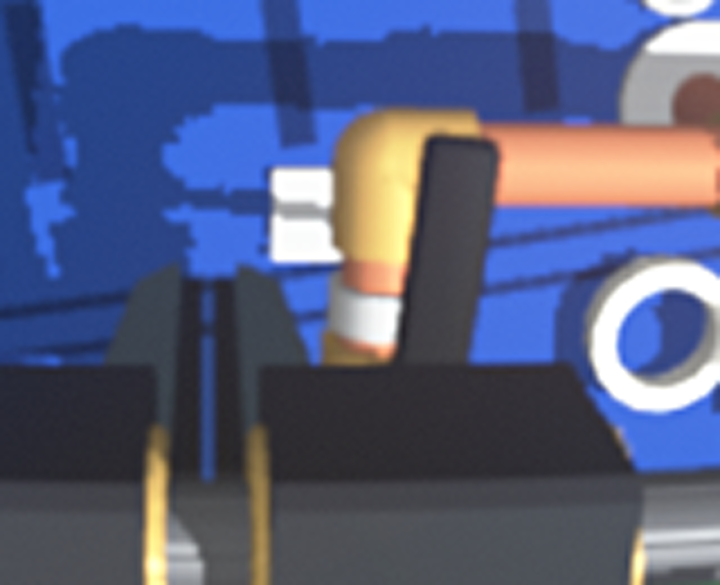

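send_rows([
  [[0,0,-0.035,0.035,0.02,-0.1,1],[0,0,-0.035,0.035,0.02,-0.15,1],[0,0,0,0,0,-0.15,1],[0,0,0,0,0,-0.15,1],[0,0,0,0,0,-0.1,1],[0,0,0,0,0,-0.043,1],[0,0,0,0,0,0,1]],
])

```text
time_s: 3.95
ee_pos: [480.0, -96.8, 122.6]
ee_rot: [180.0, -0.1, 165.2]
force: [-0.4, -0.2, -0.0]
gripper_width: 0.6
gripper_force: 0.0
```

```bash
cat >> h.py <<'E'
def arc(S,phis,off,r=78):
    P=[]
    for f,o in zip(phis,off):
        a=np.radians(f);P.append([S[0]+r*np.cos(a)-o*np.sin(a),S[1]+r*np.sin(a)+o*np.cos(a)])
    return np.array(P)
def rows(S,phis,off,r=78):
    s=env.state();P=arc(S,phis,off,r);P=np.vstack([s["ee_pos"][:2],P]);d=np.diff(P,axis=0)/200
    y=np.diff(np.r_[s["ee_rot"][2],phis])/90
    print(s["ee_pos"].round(1),s["ee_rot"].round(1),s["force"].round(1))
    for a,b in zip(y,d): print([0,0,round(a,3),round(b[0],3),round(b[1],3),0,1],end=", ")
    print(P[-1])
E
python3 - <<'E'
from h import *
rows((567,-74),np.r_[165,165,np.linspace(165,90,23)[1:]],np.r_[32,22.5,np.full(22,22.5)])
E
```

```text
[480.  -96.8 122.6] [ 1.800e+02 -1.000e-01  1.652e+02] [-0.4 -0.2 -0. ]
[0, 0, np.float64(-0.002), np.float64(0.017), np.float64(0.06), 0, 1], [0, 0, np.float64(0.0), np.float64(0.012), np.float64(0.046), 0, 1], [0, 0, np.float64(-0.038), np.float64(0.0), np.float64(0.024), 0, 1], [0, 0, np.float64(-0.038), np.float64(0.002), np.float64(0.024), 0, 1], [0, 0, np.float64(-0.038), np.float64(0.003), np.float64(0.024), 0, 1], [0, 0, np.float64(-0.038), np.float64(0.005), np.float64(0.024), 0, 1], [0, 0, np.float64(-0.038), np.float64(0.006), np.float64(0.023), 0, 1], [0, 0, np.float64(-0.038), np.float64(0.007), np.float64(0.023), 0, 1], [0, 0, np.float64(-0.038), np.float64(0.009), np.float64(0.023), 0, 1], [0, 0, np.float64(-0.038), np.float64(0.01), np.float64(0.022), 0, 1], [0, 0, np.float64(-0.038), np.float64(0.011), np.float64(0.021), 0, 1], [0, 0, np.float64(-0.038), np.float64(0.013), np.float64(0.021), 0, 1], [0, 0, np.float64(-0.038), np.float64(0.014), np.float64(0.02), 0, 1], [0, 0, np.float64(-0.038), np.float64(0.015), np.float64(0.019), 0, 1], [0, 0, np.float64(-0.038), np.float64(0.016), np.float64(0.018), 0, 1], [0, 0, np.float64(-0.038), np.float64(0.017), np.float64(0.017), 0, 1], [0, 0, np.float64(-0.038), np.float64(0.018), np.float64(0.016), 0, 1], [0, 0, np.float64(-0.038), np.float64(0.019), np.float64(0.015), 0, 1], [0, 0, np.float64(-0.038), np.float64(0.02), np.float64(0.014), 0, 1], [0, 0, np.float64(-0.038), np.float64(0.021), np.float64(0.013), 0, 1], [0, 0, np.float64(-0.038), np.float64(0.021), np.float64(0.011), 0, 1], [0, 0, np.float64(-0.038), np.float64(0.022), np.float64(0.01), 0, 1], [0, 0, np.float64(-0.038), np.float64(0.023), np.float64(0.009), 0, 1], [0, 0, np.float64(-0.038), np.float64(0.023), np.float64(0.007), 0, 1], [544.5   4. ]
```

send_rows([
  [[0,0,0,0.008,0.03,0,1],[0,0,0,0.009,0.03,0,1],[0,0,0,0.006,0.023,0,1],[0,0,0,0.006,0.023,0,1],[0,0,-0.038,0,0.024,0,1],[0,0,-0.038,0.002,0.024,0,1],[0,0,-0.038,0.003,0.024,0,1],[0,0,-0.038,0.005,0.024,0,1]],
])

```text
time_s: 4.75
ee_pos: [488.3, -57.2, 123.9]
ee_rot: [-179.9, 0.1, 151.4]
force: [-0.8, -3.9, 1.3]
gripper_width: 0.4
gripper_force: 2.2
```

send_rows([
  [[0,0,-0.038,0.006,0.023,0,1],[0,0,-0.038,0.007,0.023,0,1],[0,0,-0.038,0.009,0.023,0,1],[0,0,-0.038,0.01,0.022,0,1],[0,0,-0.038,0.011,0.021,0,1],[0,0,-0.038,0.013,0.021,0,1],[0,0,-0.038,0.014,0.02,0,1],[0,0,-0.038,0.015,0.019,0,1],[0,0,-0.038,0.016,0.018,0,1],[0,0,-0.038,0.017,0.017,0,1]],
])

```text
time_s: 5.75
ee_pos: [510.2, -15.0, 123.6]
ee_rot: [-179.8, -0.1, 117.2]
force: [-4.4, -0.7, 3.4]
gripper_width: 0.3
gripper_force: 2.4
```

send_rows([
  [[0,0,-0.038,0.018,0.016,0,1],[0,0,-0.038,0.019,0.015,0,1],[0,0,-0.038,0.02,0.014,0,1],[0,0,-0.038,0.021,0.013,0,1],[0,0,-0.038,0.021,0.011,0,1],[0,0,-0.038,0.022,0.01,0,1],[0,0,-0.038,0.023,0.009,0,1],[0,0,-0.038,0.023,0.007,0,1]],
])

```text
time_s: 6.55
ee_pos: [542.9, 5.3, 123.2]
ee_rot: [-179.7, -0.1, 89.8]
force: [-5.3, 3.2, 0.7]
gripper_width: 0.4
gripper_force: 2.4
```

send_rows([
  [[0,0,-0.03,0.015,0.004,0,1],[0,0,0,0,0,0,1]],
])

```text
time_s: 6.75
ee_pos: [546.7, 6.0, 123.1]
ee_rot: [-179.8, -0.1, 87.2]
force: [-3.8, 2.5, -0.8]
gripper_width: 0.3
gripper_force: 1.7
```

send_rows([
  [[0,0,-0.03,0.012,0.002,0,1],[0,0,-0.03,0.012,0.001,0,1],[0,0,0,0.008,0,0,1],[0,0,0,0,0,0,1]],
])

```text
time_s: 7.15
ee_pos: [552.9, 6.5, 123.0]
ee_rot: [-179.8, -0.1, 81.9]
force: [-3.7, 3.0, 1.0]
gripper_width: 0.9
gripper_force: 2.0
```

send_rows([
  [[0,0,0,0.008,0,0,1],[0,0,0,0,0,0,1]],
])

```text
time_s: 7.35
ee_pos: [554.5, 6.5, 123.0]
ee_rot: [-179.8, -0.1, 81.9]
force: [-4.5, 3.5, -0.1]
gripper_width: 0.5
gripper_force: 2.0
```

send_rows([
  [[0,0,0,0.008,0,0,1],[0,0,0,0,0,0,1]],
])

```text
time_s: 7.55
ee_pos: [556.2, 6.5, 123.0]
ee_rot: [-179.8, -0.1, 81.9]
force: [-3.6, 2.7, 0.3]
gripper_width: 0.3
gripper_force: 2.0
```

send_rows([
  [[0,0,0,0.008,0,0,1],[0,0,0,0,0,0,1]],
])

```text
time_s: 7.75
ee_pos: [557.8, 6.5, 123.0]
ee_rot: [-179.8, -0.1, 81.9]
force: [-3.9, 2.1, -0.0]
gripper_width: 0.3
gripper_force: 2.0
```

send_rows([
  [[0,0,0,0.008,0,0,1],[0,0,0,0,0,0,1]],
])

```text
time_s: 7.95
ee_pos: [559.4, 6.5, 123.0]
ee_rot: [-179.8, -0.1, 81.9]
force: [-4.5, 3.4, 0.1]
gripper_width: 0.3
gripper_force: 2.1
```

send_rows([
  [[0,0,0,0.008,0,0,1],[0,0,0,0,0,0,1]],
])

```text
time_s: 8.15
ee_pos: [561.0, 6.5, 123.0]
ee_rot: [-179.8, -0.1, 81.9]
force: [-3.9, 3.0, 0.6]
gripper_width: 0.7
gripper_force: 2.1
```

send_rows([
  [[0,0,0,0.008,0,0,1],[0,0,0,0,0,0,1]],
])

```text
time_s: 8.35
ee_pos: [562.5, 6.4, 122.9]
ee_rot: [-179.8, -0.1, 81.9]
force: [-4.1, 3.8, -0.5]
gripper_width: 0.1
gripper_force: 2.2
```

send_rows([
  [[0,0,0,0.008,0,0,1],[0,0,0,0,0,0,1]],
])

```text
time_s: 8.55
ee_pos: [563.6, 6.4, 122.9]
ee_rot: [-179.7, -0.0, 81.8]
force: [-4.5, 2.2, 0.2]
gripper_width: 0.2
gripper_force: 2.8
```

send_rows([
  [[0,0,0,0.008,0,0,1],[0,0,0,0,0,0,1]],
])

```text
time_s: 8.75
ee_pos: [563.6, 6.4, 122.9]
ee_rot: [-179.5, -0.0, 81.8]
force: [-9.0, 2.3, 3.1]
gripper_width: 0.2
gripper_force: 4.6
```

send_rows([
  [[0,0,0,0.008,0,0,1],[0,0,0,0,0,0,1]],
])

```text
time_s: 8.95
ee_pos: [563.6, 6.4, 122.8]
ee_rot: [-179.3, 0.0, 81.8]
force: [-11.5, 3.2, 5.6]
gripper_width: 0.4
gripper_force: 6.5
```

The stop is clear: the tool no longer moves forward and the force climbs. I'll back off, lift, and go to the far (+x) side of the tank lever, with a look on the way.

send_rows([
  [[0,0,0,-0.06,0.005,0,1],[0,0,0,-0.1,0.01,0,1],[0,0,0,0,0,0.15,1],[0,0,0,0,0,0.2,1],[0,0,0,0,0,0.2,1],[0,0,0.03,0.06,0.15,0.1,1],[0,0,0.03,0.08,0.18,0,1],[0,0,0.03,0.08,0.18,0,1],[0,0,0,0.08,0.18,0,1],[0,0,0,0.08,0.18,0,1],[0,0,0,0.08,0.18,0,1],[0,0,0,0,0,0,1]],
])

```text
time_s: 10.15
ee_pos: [630.6, 222.8, 252.4]
ee_rot: [179.9, -0.1, 90.2]
force: [-0.8, -0.7, 0.3]
gripper_width: 0.3
gripper_force: 0.0
```

```bash
python3 - <<'E'
from h import *
wlook("w2")
p,d=optics.grab_frame("top")
cv2.imwrite("pics/t2.png",cv2.resize(p[140:245,220:370,::-1],None,fx=5,fy=5,interpolation=cv2.INTER_CUBIC))
for n in ("mains_lever_grip","tank_lever_grip","tank_lever_stem"):
  for r in optics.place_of("top",n)[:1]: print(n,round(r["conf"],2),back("top",r["at"],137).round(1))
E
```

```text
10.15 [630.6 222.8 252.4] [ 1.799e+02 -1.000e-01  9.020e+01] 0.26385962901873594 [-0.8 -0.7  0.3]
mains_lever_grip 0.72 [585.   -4.1 137. ]
tank_lever_grip 0.71 [599.4 241.6 137. ]
tank_lever_stem 0.53 [607.6 151.7 137. ]
```

View pics/w2.png

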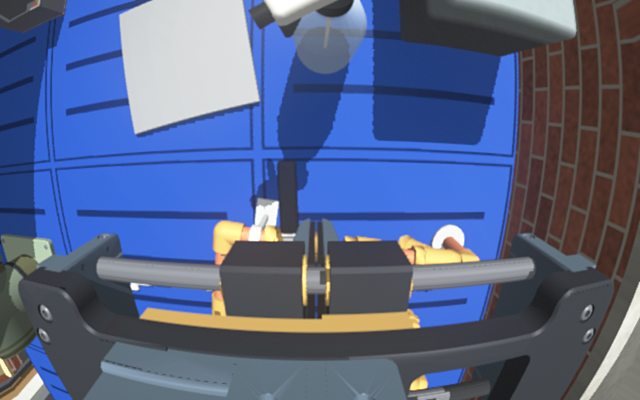

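View pics/t2.png

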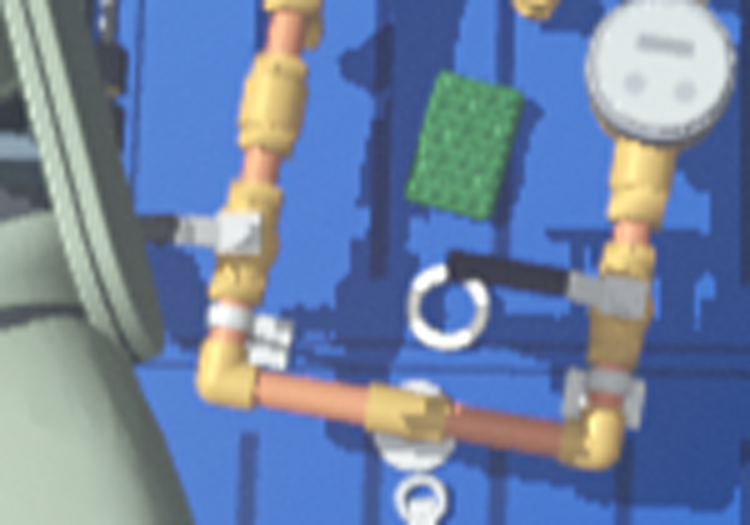

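The top crop shows the mains lever square to its pipe and parallel to the header. In the wrist picture the tank lever's sleeve runs from (288,160) to (288,232), with the fingers at column 318 on its +x side.

```bash
python3 - <<'E'
from h import *
s=env.state()
for n,uv in [("tip",(288,161)),("L",(281,200)),("R",(296,200)),("low",(289,232))]: print(n,wback(uv,142,s).round(1))
E
```

```text
tip [602.2 251.9 142. ]
L [594.7 214.5 142. ]
R [609.1 214.5 142. ]
low [601.5 181.9 142. ]
```

send_rows([
  [[0,0,0,0.03,0.012,0,1],[0,0,0,0.03,0.013,-0.1,1],[0,0,0,0,0,-0.15,1],[0,0,0,0,0,-0.15,1],[0,0,0,0,0,-0.15,1],[0,0,0,0,0,-0.097,1],[0,0,0,0,0,0,1]],
])

```text
time_s: 11.3
ee_pos: [639.5, 222.6, 120.4]
ee_rot: [-179.6, 0.1, 89.9]
force: [-0.9, 0.0, -0.4]
gripper_width: 0.4
gripper_force: 0.0
```

```bash
python3 - <<'E'
from h import *
rows((602,151),np.r_[90,90,90,90,np.linspace(90,168,23)[1:]],-np.r_[32,26,20,16,np.full(22,16)])
E
```

```text
[639.5 222.6 120.4] [-1.796e+02  1.000e-01  8.990e+01] [-0.9  0.  -0.4]
[0, 0, np.float64(0.001), np.float64(-0.027), np.float64(0.032), 0, 1], [0, 0, np.float64(0.0), np.float64(-0.03), np.float64(0.0), 0, 1], [0, 0, np.float64(0.0), np.float64(-0.03), np.float64(0.0), 0, 1], [0, 0, np.float64(0.0), np.float64(-0.02), np.float64(0.0), 0, 1], [0, 0, np.float64(0.039), np.float64(-0.024), np.float64(0.004), 0, 1], [0, 0, np.float64(0.039), np.float64(-0.024), np.float64(0.003), 0, 1], [0, 0, np.float64(0.039), np.float64(-0.025), np.float64(0.001), 0, 1], [0, 0, np.float64(0.039), np.float64(-0.025), np.float64(-0.0), 0, 1], [0, 0, np.float64(0.039), np.float64(-0.025), np.float64(-0.002), 0, 1], [0, 0, np.float64(0.039), np.float64(-0.024), np.float64(-0.003), 0, 1], [0, 0, np.float64(0.039), np.float64(-0.024), np.float64(-0.005), 0, 1], [0, 0, np.float64(0.039), np.float64(-0.024), np.float64(-0.006), 0, 1], [0, 0, np.float64(0.039), np.float64(-0.023), np.float64(-0.008), 0, 1], [0, 0, np.float64(0.039), np.float64(-0.023), np.float64(-0.009), 0, 1], [0, 0, np.float64(0.039), np.f
[... 169 characters left out ...]
t64(-0.013), 0, 1], [0, 0, np.float64(0.039), np.float64(-0.02), np.float64(-0.015), 0, 1], [0, 0, np.float64(0.039), np.float64(-0.019), np.float64(-0.016), 0, 1], [0, 0, np.float64(0.039), np.float64(-0.018), np.float64(-0.017), 0, 1], [0, 0, np.float64(0.039), np.float64(-0.017), np.float64(-0.018), 0, 1], [0, 0, np.float64(0.039), np.float64(-0.016), np.float64(-0.019), 0, 1], [0, 0, np.float64(0.039), np.float64(-0.014), np.float64(-0.02), 0, 1], [0, 0, np.float64(0.039), np.float64(-0.013), np.float64(-0.021), 0, 1], [0, 0, np.float64(0.039), np.float64(-0.012), np.float64(-0.022), 0, 1], [0, 0, np.float64(0.039), np.float64(-0.011), np.float64(-0.022), 0, 1], [529.0310742 182.8674735]
```

send_rows([
  [[0,0,0,-0.027,0.032,0.013,1],[0,0,0,-0.03,0,0,1],[0,0,0,-0.03,0,0,1],[0,0,0,-0.02,0,0,1],[0,0,0.039,-0.024,0.004,0,1],[0,0,0.039,-0.024,0.003,0,1],[0,0,0.039,-0.025,0.001,0,1],[0,0,0.039,-0.025,0,0,1]],
])

```text
time_s: 12.1
ee_pos: [603.2, 232.1, 128.5]
ee_rot: [179.4, -0.0, 104.2]
force: [7.1, 1.4, -0.8]
gripper_width: 0.8
gripper_force: 3.3
```

send_rows([
  [[0,0,0.039,-0.025,-0.002,0,1],[0,0,0.039,-0.024,-0.003,0,1],[0,0,0.039,-0.024,-0.005,0,1],[0,0,0.039,-0.024,-0.006,0,1],[0,0,0.039,-0.023,-0.008,0,1],[0,0,0.039,-0.023,-0.009,0,1],[0,0,0.039,-0.022,-0.011,0,1],[0,0,0.039,-0.022,-0.012,0,1],[0,0,0.039,-0.021,-0.013,0,1]],
])

```text
time_s: 13.0
ee_pos: [561.9, 218.6, 128.4]
ee_rot: [179.5, 0.3, 135.8]
force: [8.3, 2.2, -1.4]
gripper_width: 0.1
gripper_force: 3.0
```

send_rows([
  [[0,0,0.039,-0.02,-0.015,0,1],[0,0,0.039,-0.019,-0.016,0,1],[0,0,0.039,-0.018,-0.017,0,1],[0,0,0.039,-0.017,-0.018,0,1],[0,0,0.039,-0.016,-0.019,0,1],[0,0,0.039,-0.014,-0.02,0,1],[0,0,0.039,-0.013,-0.021,0,1]],
])

```text
time_s: 13.7
ee_pos: [538.2, 194.2, 128.5]
ee_rot: [179.6, 0.4, 160.3]
force: [5.5, 5.6, -0.4]
gripper_width: 0.5
gripper_force: 3.1
```

send_rows([
  [[0,0,0.039,-0.012,-0.022,-0.01,1],[0,0,0.039,-0.011,-0.022,-0.01,1],[0,0,0.039,-0.006,-0.015,0,1],[0,0,0,0,0,0,1]],
])

```text
time_s: 14.1
ee_pos: [531.9, 184.4, 125.1]
ee_rot: [179.4, 0.4, 170.6]
force: [3.1, 10.1, 2.9]
gripper_width: 0.6
gripper_force: 5.4
```

send_rows([
  [[0,0,0,-0.001,-0.008,0,1],[0,0,0,0,0,0,1]],
])

```text
time_s: 14.3
ee_pos: [531.9, 184.3, 125.2]
ee_rot: [179.3, 0.4, 170.6]
force: [3.1, 15.2, 1.4]
gripper_width: 0.4
gripper_force: 7.4
```

send_rows([
  [[0,0,0,-0.001,-0.008,0,1],[0,0,0,0,0,0,1]],
])

```text
time_s: 14.5
ee_pos: [531.9, 184.3, 125.2]
ee_rot: [179.1, 0.4, 170.5]
force: [2.6, 18.9, 1.2]
gripper_width: 0.6
gripper_force: 9.5
```

It stops hard here too. I'll back off, lift clear and check.

send_rows([
  [[0,0,0,0.01,0.08,0,1],[0,0,0,0.02,0.15,0,1],[0,0,0,0,0,0.15,1],[0,0,0,0,0,0.2,1],[0,0,0,0,0,0.2,1],[0,0,0,-0.1,0.15,0.05,1],[0,0,0,-0.15,0.18,0,1],[0,0,0,-0.15,0.18,0,1],[0,0,0,-0.15,0.15,0,1],[0,0,0,-0.15,0.15,0,1],[0,0,0,0,0,0,1]],
])

```text
time_s: 15.6
ee_pos: [391.1, 387.9, 243.0]
ee_rot: [180.0, -0.1, 171.0]
force: [1.0, 0.2, -0.7]
gripper_width: 0.6
gripper_force: 0.0
```

```bash
python3 - <<'E'
from h import *
p,d=optics.grab_frame("top")
cv2.imwrite("pics/t3.png",cv2.resize(p[140:245,220:370,::-1],None,fx=5,fy=5,interpolation=cv2.INTER_CUBIC))
E
```

```text
(no output)
```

View pics/t3.png

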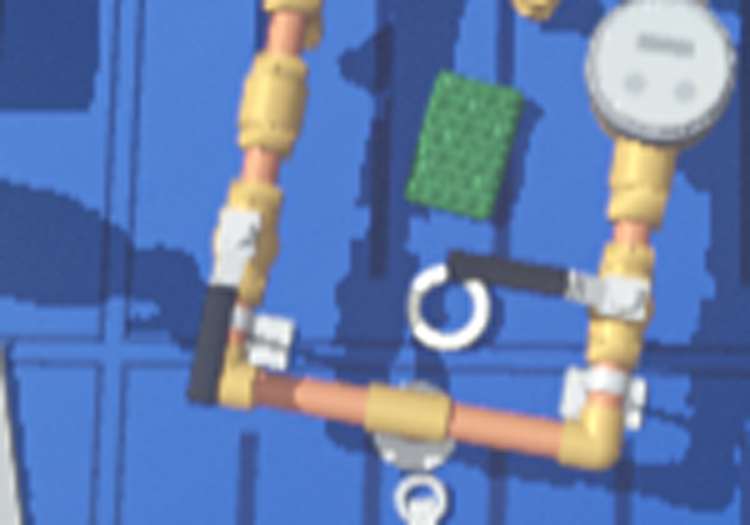

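```bash
python3 - <<'E'
from h import *
p,d=optics.grab_frame("top")
for n,(r0,r1,c0,c1) in {"mains":(188,200,310,334),"tank":(196,222,255,270)}.items():
    m=np.zeros(p.shape[:2],bool);m[r0:r1,c0:c1]=p[r0:r1,c0:c1].max(2)<75
    k,l,st,_=cv2.connectedComponentsWithStats(m.astype(np.uint8));i=1+st[1:,4].argmax()
    ys,xs=np.nonzero(l==i);P=np.array([back("top",(x,y),142)[:2] for x,y in zip(xs,ys)])
    v=np.linalg.svd(P-P.mean(0),full_matrices=False)[2][0]
    print(n,len(P),P.mean(0).round(1),P.min(0),P.max(0),np.degrees(np.arctan2(v[1],v[0]))%180)
E
```

```text
Traceback (most recent call last):
ValueError: attempt to get argmax of an empty sequence
```

```bash
python3 - <<'E'
from h import *
p,d=optics.grab_frame("top")
print(p[194,310:336].tolist()[::3])
for n,(r0,r1,c0,c1) in {"mains":(188,202,308,336),"tank":(196,223,255,270)}.items():
    m=np.zeros(p.shape[:2],bool);m[r0:r1,c0:c1]=p[r0:r1,c0:c1,2]<95
    m[r0:r1,c0:c1]&=(np.ptp(p[r0:r1,c0:c1].astype(int),axis=2)<30)
    k,l,st,_=cv2.connectedComponentsWithStats(m.astype(np.uint8))
    if k<2: print(n,"none");continue
    i=1+st[1:,4].argmax()
    ys,xs=np.nonzero(l==i);P=np.array([back("top",(x,y),142)[:2] for x,y in zip(xs,ys)])
    v=np.linalg.svd(P-P.mean(0),full_matrices=False)[2][0]
    print(n,len(P),P.mean(0).round(1),P.min(0),P.max(0),np.degrees(np.arctan2(v[1],v[0]))%180)
E
```

```text
[[70, 72, 87], [75, 78, 92], [77, 78, 92], [76, 79, 92], [76, 80, 92], [75, 77, 90], [75, 77, 90], [73, 76, 96], [181, 190, 217]]
mains 83 [582.2  -3.2] [573.95610947 -36.9312001 ] [590.82940574  26.86214868] 82.19359608601235
tank 34 [542.7 157.6] [507.12768899 150.72300587] [568.33162232 162.91016007] 173.97236808881982
```

Measured from above, the mains lever lies at 82° (about 81° is fully shut). The tank lever lies at about 172–174° (171° is fully open). Both match their stops, so I'm handing the job in.

```bash
python3 -c "
from workcell import env
print(env.job_done())"
```

```text
the job is handed in; nothing more can be done
None
```

The mains valve was pushed shut to its stop first, then the tank valve open to its stop. The last picture shows both levers in place and the arm clear, and the job is handed in (no verdict was returned).

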